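# Check the cell contacts with the probe, then close the cell

### The arm

A 6-joint arm with a two-finger parallel gripper is mounted at the origin on the work surface. World frame = base frame: x ahead of the robot, y to its left, z up, the work surface at z = 0. Lengths are in mm, angles in rad, forces in N, time in s.
With the tool pointing down it reaches from about 225 to 725 mm from the base axis. Payload 3.1 kg.
Tool frame: the origin (TCP) lies at the very end of the fingers, on their centre line; the grasp point (between the pads) lies 19 mm behind it; z points along the fingers, y is the line along which they close (so a half turn about z gives the same grasp; the last joint's range is limited). The gripper opens to 85 mm and grips with 20 to 120 N. Pads are 22 mm wide; open, the fingers measure 114 mm over their backs; the gripper's body (76 mm by 85 mm) begins 54 mm behind the grasp point. The pads swing forward as they close: fully open they stand 13 mm farther back than shut.
Start: joints at [-0.128, 0.048, 0.099, 1.622, 0, 1.443], TCP at [524.993, -0.012, 231.312] pointing down, gripper open.
Joint ranges: [-2.91, 2.91], [-0.99, 1.94], [-1.21, 1.42], [-2.12, 2.29], [-1.49, 1.47], [-3.14, 3.14]. Speed limits (rad/s): [2.79, 2.79, 3.14, 3.14, 3.14, 3.14].

### API

Orientations are given as a 3x3 rotation matrix whose columns are the frame's x, y, z axes.
In Python, from station import get_obs, get_image, job, search_frame gives the robot as it stands.
- The arm moves only by the tool apply_moves, never from a script. Its argument "rows" is a list of rows, each a list of 2 entries, a list of its own where there are three numbers: the shift along the tool's x, y, z in mm, then the turn, a rotation vector about the tool's x, y, z in rad. A call has 1 to 8 rows; each row shifts and turns the commanded pose from where the row before left it, along the tool's axes as they then stand; what a row does not reach is not made up. A row lasts 1/10 s, in which the tool goes at most 50 mm and 8.59 degrees, less where a joint would pass 70% of its speed; a pose out of reach is approached as far as the arm can. A call with a gripper value outside its range is refused whole. "claw" is the finger opening in mm, from 0 to 85.4, set as the call begins (left out, the last holds). The fingers move at their own pace and stop on an object; "force" is the grip in N (left out, the last holds). Time passes only in rows, so rows that do not move let the fingers close. It gives the time, the measured TCP pose, the force, the opening and the grip force at its end, in the units of the state.
- get_obs(): the state, without advancing time (a new reading comes with each control period).
- get_image(name): name is "scene" or "side" or "wrist"; returns a dict with "img" (384x512x3 uint8, red, green, blue), "intrinsics" (3x3 intrinsics, pixels), "position" and "orientation" of the camera in the world. Camera axes: x right, y up, looking along -z (the intrinsics and any distortion apply to the point x, -y, -z); pixel columns grow to the right and rows downward; lengths in mm; the calibration is good to about 2 mm. A picture is of the moment at which its call begins. There is no depth.
- job.close_job(): hands the job in; it is judged then, once.
Trained networks look in the newest picture that a camera, given by its name, has taken for a name from the list of things; names that differ only in an ending like _2 or _b are one class to them, and where a whole thing is asked for, a point or a joint stands for the part that bears it (a point fixed in the world has none). Each returns a list of dicts, best first, with "conf" (0 to 1); they miss things now and then, are a little off and sometimes report something else, mostly with a low value. They report only what shows in the picture. A call takes as long as a camera call. They do not tell look-alikes from the thing itself.
- search_frame(target, camera): "centre" ([column, row] in pixels, amid what is visible of it).
The state is a dict: "time": time; "joint_positions": joint angles; "joint_velocities": joint speeds; "joint_efforts": joint torques, N m; "tcp_pos": TCP position; "tool_rot": TCP orientation; "force": force on the tool from outside, world axes, zero at the start; "ft_torque": the same for the moment, N m; "gripper_width": finger opening in mm; "grasp_force": force on a finger pad.
Only numpy, scipy, OpenCV 4.12 (cv2) and the standard library are available. Lean on these libraries where they do the work, as an engineer would, in place of code of your own. Each camera call takes 0.05 s, during which the arm holds its last target. There are 200 camera calls.

### The job

Take the green-handled probe out of its fork rest and gently touch its tip onto the sprung contact in the red terminal, then the yellow, then the blue one, holding each touch for about half a second. Then hang the probe upright in its fork again, and gently set the loose cover onto the cell's rim so that it sits fully home and level. Leave everything else on the table where it is.

Things in the scene. Friction and masses are not known exactly. Their poses are not given: they have to be found in the camera images.
- cell: Round open test cell, fixed to the table: steel flange 160 mm across and 10 mm thick with bolt heads, and on it an aluminium wall 120 mm outside, 111 mm inside diameter, whose rim is 55 mm above the table. Black stage inside, with three contacts around a small copper stud. Origin on the axis at table height; z up.
- pad_red: Sprung steel contact disc, 20 mm across, in the red round terminal (34 mm across) on the stage in the cell, about 30 mm from the cell's axis. Origin at the centre of its top face, 43 mm above the table (12 mm below the rim); it gives up to 9 mm downward, at about 1.2 N rising to 4.8 N.
- pad_yellow: Sprung steel contact disc, 20 mm across, in the yellow round terminal (34 mm across) on the stage in the cell, about 30 mm from the cell's axis. Origin at the centre of its top face, 43 mm above the table (12 mm below the rim); it gives up to 9 mm downward, at about 1.2 N rising to 4.8 N.
- pad_blue: Sprung steel contact disc, 20 mm across, in the blue round terminal (34 mm across) on the stage in the cell, about 30 mm from the cell's axis. Origin at the centre of its top face, 43 mm above the table (12 mm below the rim); it gives up to 9 mm downward, at about 1.2 N rising to 4.8 N.
- fork: Fixed rest for the probe: grey foot 90 x 70 x 10 mm, upright at its +x end, and two level aluminium prongs along its own x, tops 90 mm above the table, 24 mm apart (prongs 14 mm wide, open toward -x, from x = -35 to +30 mm clear). Origin under the foot's centre at table height; x points to the upright.
- probe: Hand probe hanging upright in the fork. Origin at the lower end of its rounded brass tip, z up along the probe: steel shaft 8 mm thick to z = 70 mm, black collar 40 mm across from 70 to 76 mm (it rests on the prongs, so the tip is then 20 mm above the table), green square handle 18 x 18 mm from 76 to 150 mm with sides along its x and y, black button up to 158 mm. About 80 g.
- cover: Loose round cover of the cell, about 0.3 kg. Origin at the centre of its underside, z up: black locating step 103 mm across from 0 to 6 mm, aluminium disc 128 mm across from 6 to 14 mm, black round knob 24 mm across from 14 to 50 mm. Starts on the table; seated, the disc lies on the cell's rim, the step inside it, origin 49 mm above the table.
- caliper: Digital caliper lying flat, 230 x 80 x 15 mm, 4 to 5 mm thick beam along x; bystander.
- nut: Steel hex nut 28 mm across corners, 13 mm high; bystander.
- connector_a: Yellow two-pin connector 36 x 16 x 12 mm; bystander.
- connector_b: Second yellow two-pin connector 36 x 16 x 12 mm; bystander.
- gauge: Round dial gauge lying face up, 64 mm across, 24 mm high, with a brass stem; bystander.
- jar: Small grease jar, 50 mm across, 50 mm high; bystander.
- screwdriver: Screwdriver lying flat, 190 mm long, red handle; bystander.
Things that resemble listed ones, but are neither listed nor needed, are in the scene too. What is shaped like the cover but purple is not meant. Of the things that look like the probe, the smaller one is meant.

How it is judged (in metres and radians):
On the way, in this order (a step that is already met when the one before it is completed fails the run):
1. the held probe's tip rests on the red contact (contact force between probe and pad_red above 0.3 N and distance between probe and pad_red below 0.012 m and contact force between the fingers and probe above 1 N), for 0.3 s.
2. the held probe's tip rests on the yellow contact (contact force between probe and pad_yellow above 0.3 N and distance between probe and pad_yellow below 0.012 m and contact force between the fingers and probe above 1 N), for 0.3 s.
3. the held probe's tip rests on the blue contact (contact force between probe and pad_blue above 0.3 N and distance between probe and pad_blue below 0.012 m and contact force between the fingers and probe above 1 N), for 0.3 s.
4. the probe hangs upright in the fork again, let go (z of probe in the frame of fork between 0.017 and 0.024 m and x of probe in the frame of fork between -0.03 and 0.025 m and y of probe in the frame of fork between -0.012 and 0.012 m and angle between probe's own z axis and vertical below 0.1 rad and contact force between the fingers and probe below 0.05 N), for 0.2 s.
5. the cover sits home and level on the cell's rim, let go (z of cover in the frame of cell between 0.046 and 0.0515 m and horizontal distance between cover and cell below 0.008 m and angle between cover's own z axis and vertical below 0.04 rad and contact force between the fingers and cover below 0.05 N), for 0.2 s.
At the end, for the whole second after the job is handed in: Probe let go in the fork, collar on the prongs (tip 17 to 24 mm above the table), upright within 0.1 rad; cover let go on the cell, origin 46 to 51.5 mm above the table, within 8 mm of the cell's axis, level within 0.04 rad; both at rest (all of step 4 and all of step 5 and linear speed of each of probe, cover below 0.02 m/s); the robot touches nothing.
It fails at once if a contact pressed with more than 25 N (contact force between anything else and pad_red above 25 N or contact force between anything else and pad_yellow above 25 N or contact force between anything else and pad_blue above 25 N).
It fails at once if the cover forced onto the cell (over 120 N) (contact force between cover and cell above 120 N).
It fails at once if a bystander (caliper, nut, connector, gauge, jar or screwdriver) displaced by more than 20 mm (distance of any of caliper, nut, connector_a, connector_b, gauge, jar, screwdriver from where it was at the start of the episode above 0.02 m).
It fails at once if the cover dropped: let go in the air over the cell, more than 9 mm above its seat (horizontal distance between cover and cell below 0.06 m and z of cover in the frame of cell above 0.058 m and contact force between the fingers and cover below 0.05 N).
It also fails if it takes over 64 s, if anything falls off the work surface, if the arm or the gripper's body presses on something with over 40 N, if the wrist force passes 120 N, or if a joint passes its speed limit or range.

## Working session

There is one attempt and no reset: what is moved stays moved. The work goes in short steps, Python scripts to look and compute and a tool call to move; the robot and the scene stay as the last step left them, time stands still between calls to the robot, and variables do not carry over. Pictures are saved under pics/ and viewed, at most 12 in all, crops included, and the job is handed in when it is done.

Besides the shell and the picture viewer there is one more tool, called as a command line: name --argument value ..., lists and objects as JSON in quotes. apply_moves: Moves the arm, as the interface text tells. Its arguments: {"type":"object","properties":{"rows":{"type":"array"},"claw":{"type":"number"},"force":{"type":"number"}},"required":["rows"]}

```bash
mkdir -p pics; ls; cat > h.py <<'E'
import numpy as np, cv2
from station import get_obs, get_image, job, search_frame
def ray(c,px):
    K=np.array(c["intrinsics"]);d=np.linalg.inv(K)@[px[0],px[1],1]
    return np.array(c["position"],float), np.array(c["orientation"])@[d[0],-d[1],-d[2]]
def at(c,px,z):
    p,d=ray(c,px);return p+d*(z-p[2])/d[2]
def proj(c,P):
    q=np.array(c["orientation"]).T@(np.array(P,float)-c["position"]);u=np.array(c["intrinsics"])@[q[0],-q[1],-q[2]];return u[:2]/u[2]
def save(c,n): cv2.imwrite("pics/"+n,cv2.resize(c["img"][:,:,::-1],None,fx=1.5,fy=1.5,interpolation=cv2.INTER_CUBIC))
E
python3 - <<'E'
from h import *
import pickle
cs={}
for n in ("scene","side","wrist"):
    c=cs[n]=get_image(n)
    print(n,np.round(c["position"]),np.round(c["orientation"],2).tolist(),c["intrinsics"][0] if 1 else 0, [k for k in c])
    for t in ("cell","pad_red","pad_yellow","pad_blue","fork","probe","cover"):
        print(t,[(np.round(r["centre"]).tolist(),round(r["conf"],2)) for r in search_frame(t,n)])
    save(c,n+"0.png")
pickle.dump(cs,open("c0.pkl","wb"))
o=get_obs();print(o["tcp_pos"],np.round(o["tool_rot"],3).tolist(),o["time"])
E
```

```text
pics
scene [1047. -324.  914.] [[0.56, -0.65, 0.51], [0.83, 0.45, -0.34], [-0.01, 0.61, 0.79]] [406.14316109   0.         252.17130819] ['img', 'intrinsics', 'position', 'orientation']
cell [([244.0, 219.0], 0.97), ([206.0, 266.0], 0.29)]
pad_red []
pad_yellow [([251.0, 211.0], 0.56)]
pad_blue []
fork [([138.0, 279.0], 0.77)]
probe [([69.0, 277.0], 0.88), ([234.0, 212.0], 0.44)]
cover [([319.0, 181.0], 0.89), ([301.0, 128.0], 0.59)]
side [ -28. -680.  583.] [[0.78, 0.3, -0.55], [-0.63, 0.39, -0.68], [0.01, 0.87, 0.49]] [384.8582427   0.        255.6210428] ['img', 'intrinsics', 'position', 'orientation']
cell [([253.0, 215.0], 0.97)]
pad_red [([263.0, 204.0], 0.57)]
pad_yellow [([244.0, 200.0], 0.56)]
pad_blue []
fork [([340.0, 280.0], 0.57)]
probe [([397.0, 273.0], 0.78), ([349.0, 241.0], 0.66)]
cover [([129.0, 189.0], 0.88), ([203.0, 181.0], 0.65), ([310.0, 234.0], 0.56)]
wrist [526.  86. 374.] [[1.0, 0.0, 0.0], [-0.0, 0.94, 0.33], [-0.0, -0.33, 0.94]] [336.83459911   0.         258.37726072] ['img', 'intrinsics', 'position', 'orientation']
cell [([256.0, 142.0], 0.58), ([282.0, 165.0], 0.46)]
pad_red [([279.0, 165.0], 0.9)]
pad_yellow [([256.0, 128.0], 0.59)]
pad_blue [([256.0, 141.0], 0.72), ([230.0, 173.0], 0.63)]
fork [([241.0, 358.0], 0.85)]
probe []
cover []
[5.25010848e+02 8.81150662e-03 2.31334599e+02] [[0.0, 1.0, 0.0], [1.0, -0.0, 0.0], [0.0, 0.0, -1.0]] 1.2
```

View pics/scene0.png

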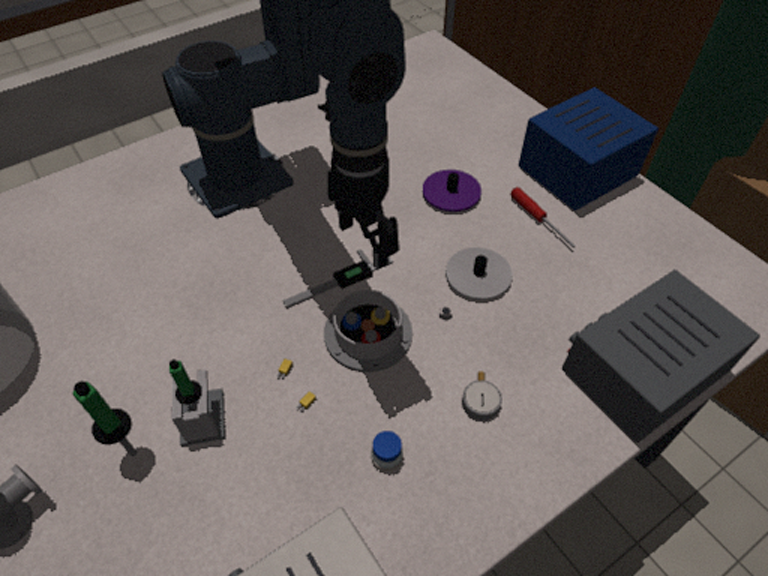

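View pics/side0.png

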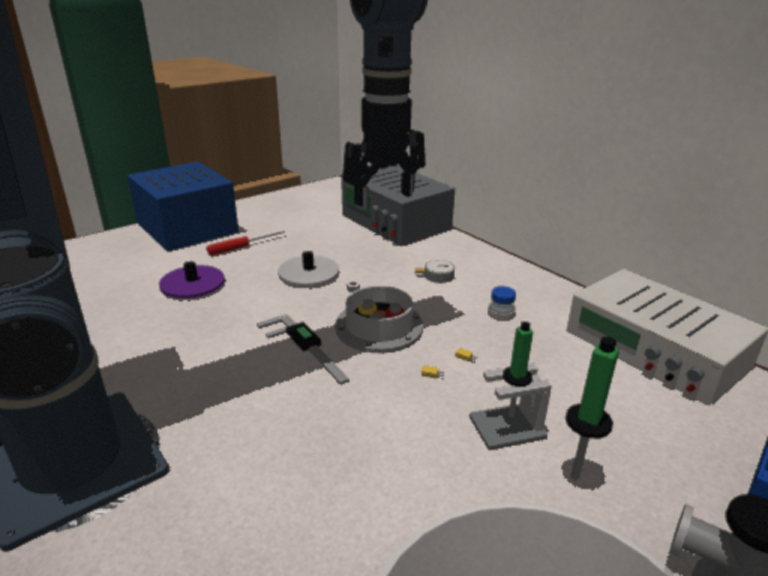

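View pics/wrist0.png

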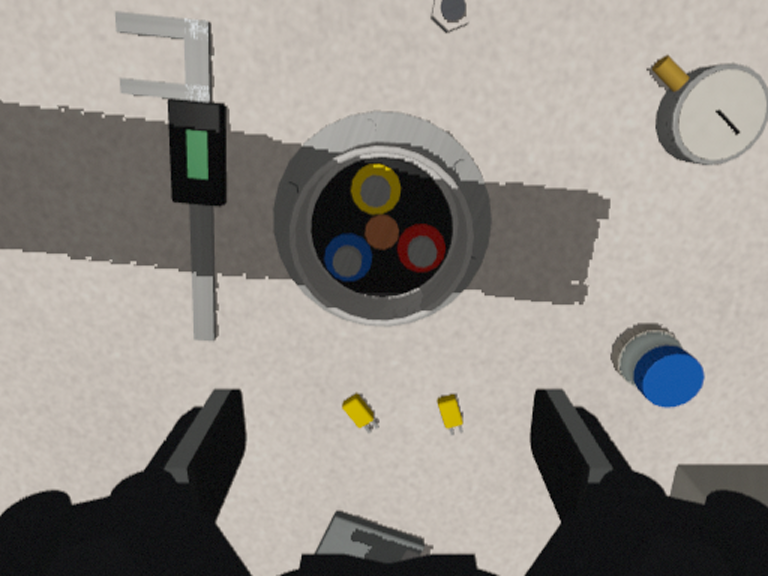

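The scene shows the small probe in the fork (button at ~(176,365)/1.5, collar ~(188,393)/1.5) and the real cover's knob at (481,259)/1.5. In the side view they are at (525,327)/1.5, (518,376)/1.5 and (308,254)/1.5. In the wrist view the pads are at yellow (376,190), red (421,251) and blue (346,261), all /1.5.

```bash
cat >> h.py <<'E'
def tri(pairs):
    A=np.zeros((3,3));b=np.zeros(3)
    for c,px in pairs:
        p,d=ray(c,px);d=d/np.linalg.norm(d);M=np.eye(3)-np.outer(d,d);A+=M;b+=M@p
    return np.linalg.solve(A,b)
E
python3 - <<'E'
from h import *
import pickle
cs=pickle.load(open("c0.pkl","rb"));S,D,W=cs["scene"],cs["side"],cs["wrist"]
P=lambda x,y:np.array([x,y])/1.5
for n,s,d in (("button",(176,363),(525,325)),("collar",(188,393),(518,376)),("knob",(481,258),(308,253)),("purple",(453,175),(191,264)),("bigbutton",(84,386),(608,343))):
    print(n,np.round(tri([(S,P(*s)),(D,P(*d))]),1))
pads=[at(W,P(*p),43) for p in ((421,251),(376,190),(346,261))]
for p in pads: print(np.round(p,1))
m=np.mean(pads,0);print("cell",m,[np.linalg.norm(p-m) for p in pads])
# foot corners z=10 from side picture: 
for p in ((470,412),(486,444),(546,436),(530,405)): print("foot",np.round(at(D,P(*p),10),1))
for p in ((338,513),(430,548)): print("footw",np.round(at(W,P(*p),10),1))
# prong tips side
for p in ((486,375),(499,391),(548,381)): print("prong",np.round(at(D,P(*p),90),1))
E
```

```text
button [ 509.7 -309.3  174.8]
collar [ 509.8 -312.5   92.9]
knob [530.  256.5  51.5]
purple [318.9 358.3  51. ]
bigbutton [ 503.  -424.3  213.7]
[548.1  -2.9  43. ]
[518.  38.  43.]
[497.1  -9.9  43. ]
cell [521.07700039   8.3732484   43.        ] [np.float64(29.292154947787207), np.float64(29.802586589845696), np.float64(30.13858440504813)]
foot [ 479.2 -261.7   10. ]
foot [ 449.7 -319.9   10. ]
foot [ 527. -361.   10.]
foot [ 560.8 -306.1   10. ]
footw [ 480.5 -255.9   10. ]
footw [ 564.6 -296.7   10. ]
prong [ 479.8 -281.7   90. ]
prong [ 468.2 -315.3   90. ]
prong [ 536.6 -342.2   90. ]
```

apply_moves --rows '[[[-45,-2,-9],[0,0,0]],[[-45,-2,-9],[0,0,0]],[[-45,-2,-9],[0,0,0]],[[-45,-2,-8],[0,0,0]],[[-45,-2,-8],[0,0,0]],[[-45,-3,-8],[0,0,0]],[[-41,-2,-8],[0,0,0]],[[0,0,0],[0,0,0]]]' --claw 50

```text
time: 2.0
tcp_pos: [509.3, -316.5, 289.9]
tool_rot: [[0.006, 1.0, -0.0], [1.0, -0.006, -0.002], [-0.002, -0.0, -1.0]]
force: [1.1, 0.2, 0.3]
gripper_width: 49.9
grasp_force: 0.0
```

```bash
python3 - <<'E'
from h import *
import pickle
c=get_image("wrist");pickle.dump(c,open("c1.pkl","wb"));save(c,"w1.png")
o=get_obs();print(o["time"],o["tcp_pos"],np.round(o["tool_rot"],3).tolist(),o["joint_positions"])
print(proj(c,[510,-311,178])*1.5)
E
```

```text
2.05 [ 509.55480622 -313.67655897  289.83990296] [[0.004, 1.0, -0.0], [1.0, -0.004, 0.0], [0.0, -0.0, -1.0]] [-6.63815736e-01  2.73705752e-01  4.70917518e-01  1.76812141e+00
 -5.08562713e-05  9.11195485e-01]
[387.86757035 272.63684808]
```

View pics/w1.png

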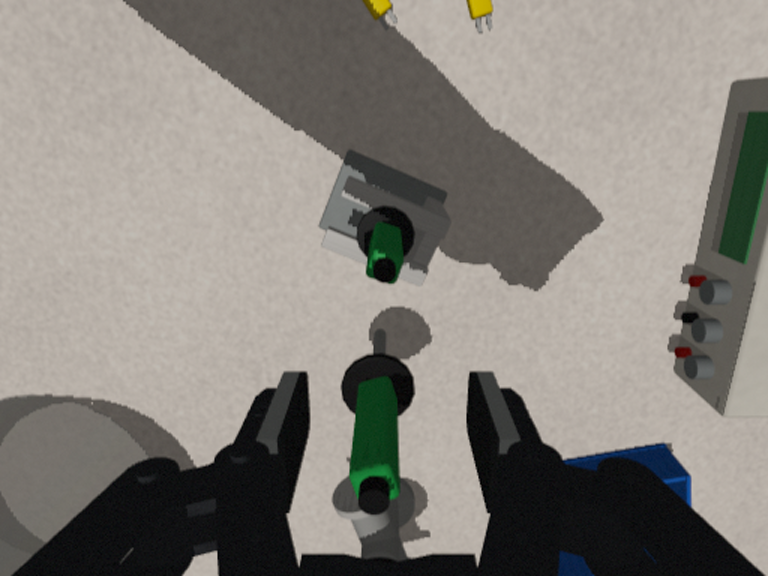

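The small probe's button is at (385,268)/1.5 and its collar at (385,232)/1.5, with the fork below it. I'll enlarge the handle to read its yaw.

```bash
python3 - <<'E'
from h import *
import pickle
c=pickle.load(open("c1.pkl","rb"));im=c["img"][90:200,205:310,::-1]
cv2.imwrite("pics/w1c.png",cv2.resize(im,None,fx=5.4,fy=5.4,interpolation=cv2.INTER_CUBIC))
E
```

```text
(no output)
```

View pics/w1c.png

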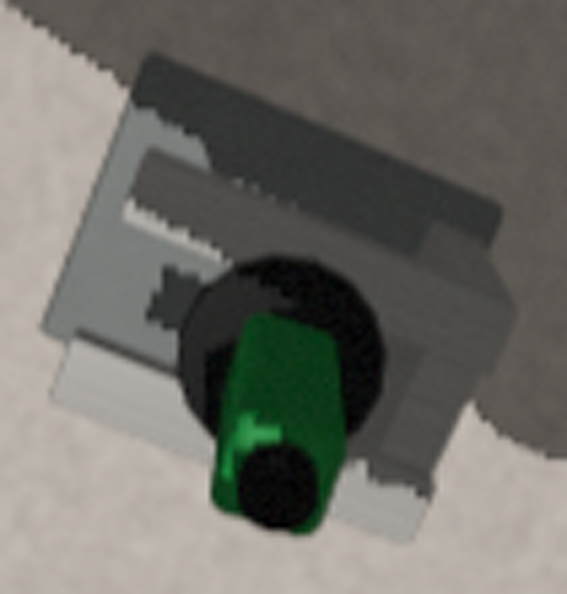

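The handle's top edge slopes about 19° and the fork's prongs and foot 21–23° (clockwise). Button at crop (278,487), collar centre at (282,358).

```bash
python3 - <<'E'
from h import *
import pickle
c=pickle.load(open("c1.pkl","rb"));
f=lambda x,y,z:np.round(at(c,(x/5.4+204.6,y/5.4+89.6),z),1)
print("button",f(278,487,178),"collar",f(282,358,96))
print("foot",f(150,55,10),f(500,205,10),f(42,325,10))
print("prongs",f(150,150,90),f(125,203,90),f(80,335,90),f(50,400,90),f(410,543,90),f(433,495,90),f(515,305,90))
a=f(500,205,10)-f(150,55,10);print(np.degrees(np.arctan2(a[1],a[0])))
a=f(410,543,90)-f(50,400,90);print(np.degrees(np.arctan2(a[1],a[0])))
a=f(310,533,170)-f(213,500,170);print(np.degrees(np.arctan2(a[1],a[0])))
E
```

```text
button [ 508.  -309.4  178. ] collar [ 508.2 -309.3   96. ]
foot [ 478.5 -259.8   10. ] [ 558.1 -293.8   10. ] [ 451.  -321.1   10. ]
prongs [ 484.  -271.2   90. ] [ 479.  -280.9   90. ] [ 469.5 -306.    90. ] [ 463.1 -318.7   90. ] [ 533.3 -348.5   90. ] [ 537.7 -338.5   90. ] [ 552.6 -300.7   90. ]
-23.1290568347834
-23.00129177726388
-20.17065341185041
```

apply_moves --rows '[[[4,-1,20],[0,0,0.128]],[[0,0,30],[0,0,0.128]],[[0,0,35],[0,0,0.128]],[[0,0,35],[0,0,0]],[[0,0,25],[0,0,0]],[[0,0,15],[0,0,0]],[[0,0,10],[0,0,0]],[[0,0,0],[0,0,0]]]'

```text
time: 2.85
tcp_pos: [508.6, -306.0, 119.3]
tool_rot: [[0.374, 0.927, -0.001], [0.927, -0.374, 0.001], [0.001, -0.002, -1.0]]
force: [0.2, 0.1, -0.5]
gripper_width: 49.8
grasp_force: 0.0
```

apply_moves --rows '[[[0,0,0],[0,0,0]],[[0,0,0],[0,0,0]],[[0,0,0],[0,0,0]],[[0,0,0],[0,0,0]],[[0,0,0],[0,0,0]]]' --claw 5 --force 40

```text
time: 3.35
tcp_pos: [510.1, -307.9, 122.3]
tool_rot: [[0.375, 0.927, 0.003], [0.927, -0.375, -0.002], [-0.001, 0.004, -1.0]]
force: [0.2, -0.5, 5.2]
gripper_width: 17.5
grasp_force: 41.0
```

apply_moves --rows '[[[0,0,-5],[0,0,0]],[[0,0,-15],[0,0,0]],[[0,0,-25],[0,0,0]],[[0,0,-30],[0,0,0]],[[0,0,-25],[0,0,0]],[[0,0,-15],[0,0,0]],[[0,0,0],[0,0,0]],[[0,0,0],[0,0,0]]]'

```text
time: 4.15
tcp_pos: [509.0, -307.1, 235.4]
tool_rot: [[0.375, 0.927, 0.0], [0.927, -0.375, -0.0], [-0.0, 0.0, -1.0]]
force: [0.1, 0.2, -1.2]
gripper_width: 17.4
grasp_force: 40.3
```

```bash
python3 - <<'E'
from h import *
import pickle
o=get_obs();print(o["tcp_pos"],np.round(o["tool_rot"],3).tolist())
S=get_image("scene");D=get_image("side");o=get_obs();print(o["time"],o["tcp_pos"],o["gripper_width"],np.array(o["joint_positions"]).round(3))
pickle.dump((S,D,o),open("c2.pkl","wb"))
print(get_obs()["force"])
a=cv2.resize(S["img"][215:320,85:165],None,fx=4.5,fy=4.5,interpolation=cv2.INTER_CUBIC);b=cv2.resize(D["img"][160:265,310:390],None,fx=4.5,fy=4.5,interpolation=cv2.INTER_CUBIC)
for c in (S,D): print([proj(c,o["tcp_pos"]+np.array([0,0,z])).round(1) for z in (0,-100)])
cv2.imwrite("pics/c2.png",np.hstack([a,b])[:,:,::-1])
E
```

```text
[ 509.03668075 -307.0504133   235.36356648] [[0.375, 0.927, 0.0], [0.927, -0.375, -0.0], [-0.0, 0.0, -1.0]]
4.25 [ 508.41547158 -306.59807999  233.73239069] 17.486313430624282 [-0.656  0.235  0.311  1.65   0.     1.299]
[-0.28043286 -0.62679663 -1.23927947]
[array([110.2, 226. ]), array([122.9, 251.2])]
[array([352.1, 189.6]), array([345.3, 233.3])]
```

View pics/c2.png

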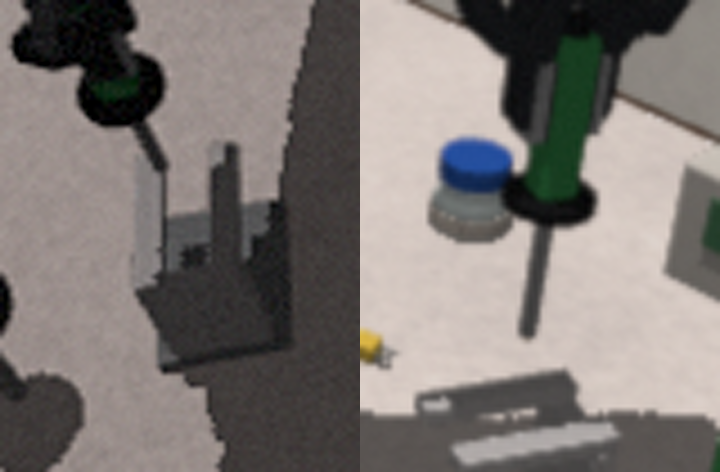

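The tip shows at scene crop (162,168) and side crop (528,337). It is straight and hanging free.

```bash
python3 - <<'E'
from h import *
import pickle
S,D,o=pickle.load(open("c2.pkl","rb"))
s=lambda x,y:(S,((x+.5)/4.5+84.5,(y+.5)/4.5+214.5)); d=lambda x,y:(D,((x-360+.5)/4.5+309.5,(y+.5)/4.5+159.5))
print("tip",tri([s(162,168),d(528,338)]),"collar",tri([s(121,90),d(550,197)]),o["tcp_pos"])
E
```

```text
tip [ 507.30479325 -311.68643234  133.59662398] collar [ 507.93678585 -311.56656067  205.84007994] [ 508.41547158 -306.59807999  233.73239069]
```

apply_moves --rows '[[[35,-9,0],[0,0,0]],[[45,-12,0],[0,0,0]],[[47,-12,0],[0,0,0]],[[47,-12,0],[0,0,0]],[[47,-12,10],[0,0,0]],[[45,-12,20],[0,0,0]],[[34,-9,20],[0,0,0]],[[0,0,5],[0,0,0]]]'

```text
time: 5.05
tcp_pos: [546.4, 4.5, 176.0]
tool_rot: [[0.369, 0.929, -0.008], [0.929, -0.369, 0.003], [-0.0, -0.008, -1.0]]
force: [-0.4, -0.2, -1.7]
gripper_width: 17.3
grasp_force: 40.2
```

```bash
python3 - <<'E'
from h import *
import pickle
W=get_image("wrist");o=get_obs();
for n in ("pad_red","pad_yellow","pad_blue"): print(n,[(np.round(r["centre"],1).tolist(),round(r["conf"],2)) for r in search_frame(n,"wrist")])
o2=get_obs();print(o["time"],o["tcp_pos"],o2["time"],o2["tcp_pos"])
pickle.dump((W,o2),open("c3.pkl","wb"));save(W,"w3.png")
print(proj(W,o2["tcp_pos"]+np.array([0,0,-100]))*1.5)
E
```

```text
pad_red [([265.5, 186.5], 0.56)]
pad_yellow []
pad_blue []
5.1 [546.42306356   2.14313354 176.14310672] 5.25 [548.62829481  -1.10038467 180.15391296]
[397.1131977  301.65328952]
```

View pics/w3.png

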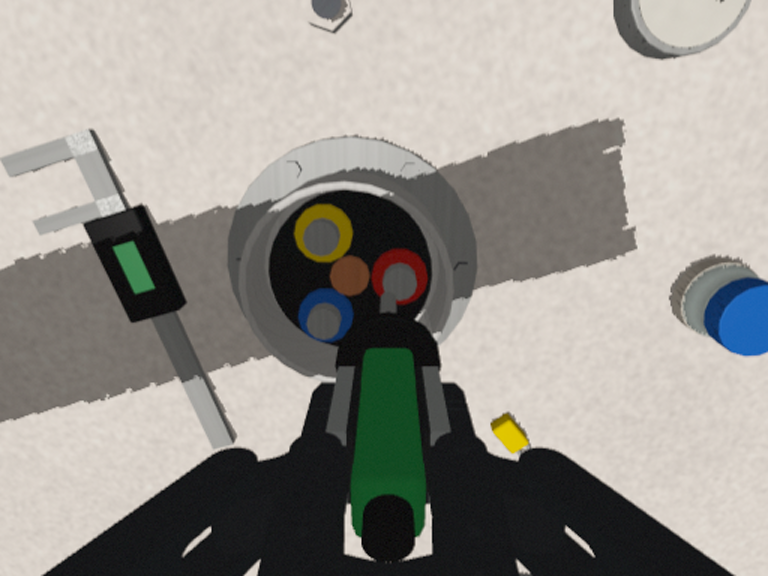

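Tip at (387,293), pads at red (400,281), yellow (321,236), blue (324,320), all /1.5.

```bash
python3 - <<'E'
from h import *
import pickle
W,o=pickle.load(open("c3.pkl","rb"));c0=pickle.load(open("c0.pkl","rb"))["wrist"]
R=np.array(W["orientation"]);R0=np.array(c0["orientation"])
T0=np.array([[0,1,0],[1,0,0],[0,0,-1.]]);t0=np.array([525,0,231.3])
off=T0.T@(np.array(c0["position"])-t0);RT=T0.T@R0   # camera in tool
T=R@RT.T;tcp=np.array(W["position"])-T@off
print("tcp at image",tcp,np.round(T,3).tolist(),off)
P=lambda x,y:((x+.5)/1.5-.5,(y+.5)/1.5-.5)
tip=at(W,P(387,292),tcp[2]-100);print("tip",tip,"tool frame",T.T@(tip-tcp))
pads=[at(W,P(*p),43) for p in ((400,282),(321,237),(324,321))]
for p in pads: print(np.round(p,1), "rel tip, tool", np.round(T.T@(p-tip),1))
m=np.mean(pads,0);print("cell",m,[np.linalg.norm(p-m) for p in pads])
print(get_obs()["tcp_pos"],get_obs()["force"])
E
```

```text
tcp at image [546.03961368   4.87834331 175.95114889] [[0.369, 0.929, -0.008], [0.93, -0.369, 0.003], [-0.001, -0.008, -1.0]] [  85.7194802     0.90083852 -142.82169616]
tip [545.12949959   4.37023569  75.95114889] tool frame [ -0.7562586    0.15121145 100.00245841]
[549.7  -3.5  43. ] rel tip, tool [-5.6  7.4 32.9]
[518.2  37.4  43. ] rel tip, tool [ 20.8 -36.9  33.2]
[499.   -9.7  43. ] rel tip, tool [-30.1 -37.4  33.3]
cell [522.29570946   8.08501967  43.        ] [np.float64(29.720605115056497), np.float64(29.61902032274842), np.float64(29.29072277006583)]
[548.62829481  -1.10038467 180.15391296] [ 0.40106451 -0.52966803 -0.27361927]
```

apply_moves --rows '[[[-1,1,10],[0,0,0]],[[0,0,12],[0,0,0]],[[0,0,8],[0,0,0]],[[0,0,4],[0,0,0]],[[0,0,4],[0,0,0]],[[0,0,2],[0,0,0]],[[0,0,1],[0,0,0]],[[0,0,0],[0,0,0]]]'

```text
time: 6.05
tcp_pos: [549.6, -1.6, 140.1]
tool_rot: [[0.375, 0.927, 0.0], [0.927, -0.375, -0.0], [-0.0, 0.001, -1.0]]
force: [-2.1, -0.1, 2.8]
gripper_width: 17.7
grasp_force: 40.7
```

apply_moves --rows '[[[0,0,0],[0,0,0]],[[0,0,0],[0,0,0]],[[0,0,0],[0,0,0]]]'

```text
time: 6.35
tcp_pos: [549.8, -1.6, 140.0]
tool_rot: [[0.375, 0.927, 0.001], [0.927, -0.375, -0.0], [0.0, 0.001, -1.0]]
force: [-1.7, -0.0, 2.1]
gripper_width: 17.2
grasp_force: 40.6
```

apply_moves --rows '[[[0,0,0],[0,0,0]],[[0,0,0],[0,0,0]],[[0,0,-10],[0,0,0]],[[0,0,-12],[0,0,0]],[[10,-17,0],[0,0,0]],[[10,-17,0],[0,0,0]],[[5.5,-10,0],[0,0,0]],[[0,0,0],[0,0,0]]]'

```text
time: 7.15
tcp_pos: [517.9, 39.6, 162.2]
tool_rot: [[0.373, 0.928, 0.001], [0.928, -0.373, 0.0], [0.001, 0.0, -1.0]]
force: [0.1, -0.2, -0.9]
gripper_width: 17.5
grasp_force: 40.3
```

apply_moves --rows '[[[0,0,8],[0,0,0]],[[0,0,8],[0,0,0]],[[0,0,3],[0,0,0]],[[0,0,3],[0,0,0]],[[0,0,0],[0,0,0]],[[0,0,0],[0,0,0]],[[0,0,0],[0,0,0]],[[0,0,0],[0,0,0]]]'

```text
time: 7.95
tcp_pos: [518.4, 38.3, 139.9]
tool_rot: [[0.375, 0.927, 0.0], [0.927, -0.375, -0.0], [-0.0, 0.001, -1.0]]
force: [-0.6, -0.1, 1.7]
gripper_width: 17.7
grasp_force: 40.7
```

apply_moves --rows '[[[0,0,0],[0,0,0]],[[0,0,0],[0,0,0]],[[0,0,-10],[0,0,0]],[[0,0,-12],[0,0,0]],[[-18,0,0],[0,0,0]],[[-20,-1,0],[0,0,0]],[[-13,0,0],[0,0,0]],[[0,0,0],[0,0,0]]]'

```text
time: 8.75
tcp_pos: [498.0, -9.4, 162.0]
tool_rot: [[0.377, 0.926, 0.0], [0.926, -0.377, 0.0], [0.0, 0.0, -1.0]]
force: [-0.7, 0.3, -0.7]
gripper_width: 17.5
grasp_force: 40.3
```

apply_moves --rows '[[[0,0,8],[0,0,0]],[[0,0,8],[0,0,0]],[[0,0,3],[0,0,0]],[[0,0,3],[0,0,0]],[[0,0,0],[0,0,0]],[[0,0,0],[0,0,0]],[[0,0,0],[0,0,0]],[[0,0,0],[0,0,0]]]'

```text
time: 9.55
tcp_pos: [498.2, -8.0, 139.8]
tool_rot: [[0.374, 0.927, -0.0], [0.927, -0.374, 0.001], [0.001, -0.0, -1.0]]
force: [-0.5, 1.5, 3.1]
gripper_width: 17.6
grasp_force: 40.6
```

apply_moves --rows '[[[0,0,0],[0,0,0]],[[0,0,0],[0,0,0]],[[0,0,-10],[0,0,0]],[[0,0,-20],[0,0,0]],[[0,0,-35],[0,0,0]],[[-8,4,-30],[0,0,0]],[[-25.5,11,0],[0,0,0]],[[-40,18,0],[0,0,0]]]'

```text
time: 10.35
tcp_pos: [502.6, -88.9, 236.9]
tool_rot: [[0.371, 0.929, 0.004], [0.929, -0.371, -0.002], [-0.0, 0.005, -1.0]]
force: [0.6, -0.5, -0.5]
gripper_width: 17.6
grasp_force: 40.3
```

apply_moves --rows '[[[-44,20,0],[0,0,0]],[[-44,20,0],[0,0,0]],[[-44,20,0],[0,0,0]],[[-40,17,0],[0,0,0]],[[-20,8,0],[0,0,0]],[[-8,4,0],[0,0,0]],[[0,0,0],[0,0,0]],[[0,0,0],[0,0,0]]]'

```text
time: 11.15
tcp_pos: [509.0, -306.7, 234.7]
tool_rot: [[0.374, 0.927, -0.0], [0.927, -0.374, 0.001], [0.0, -0.0, -1.0]]
force: [-0.2, 0.8, -0.9]
gripper_width: 17.7
grasp_force: 40.3
```

```bash
python3 - <<'E'
from h import *
import pickle
S=get_image("scene");D=get_image("side");o=get_obs();print(o["time"],o["tcp_pos"])
pickle.dump((S,D,o),open("c4.pkl","wb"))
a=cv2.resize(S["img"][215:320,85:165],None,fx=4.5,fy=4.5,interpolation=cv2.INTER_CUBIC);b=cv2.resize(D["img"][160:265,310:390],None,fx=4.5,fy=4.5,interpolation=cv2.INTER_CUBIC)
cv2.imwrite("pics/c4.png",np.hstack([a,b])[:,:,::-1])
E
```

```text
11.25 [ 509.19859129 -306.16459628  234.98476258]
```

apply_moves --rows '[[[-1,0,15],[0,0,0]],[[0,0,25],[0,0,0]],[[0,0,25],[0,0,0]],[[0,0,25],[0,0,0]],[[0,0,15],[0,0,0]],[[0,0,6],[0,0,0]],[[0,0,3],[0,0,0]],[[0,0,0],[0,0,0]]]'

```text
time: 12.05
tcp_pos: [509.2, -308.3, 122.4]
tool_rot: [[0.374, 0.928, 0.002], [0.928, -0.374, -0.001], [-0.0, 0.002, -1.0]]
force: [0.7, 0.1, 0.4]
gripper_width: 17.5
grasp_force: 40.3
```

apply_moves --rows '[[[0,0,1],[0,0,0]],[[0,0,0],[0,0,0]]]'

```text
time: 12.25
tcp_pos: [509.3, -308.4, 122.3]
tool_rot: [[0.374, 0.927, 0.002], [0.927, -0.374, -0.001], [-0.0, 0.003, -1.0]]
force: [-2.4, 2.0, 6.0]
gripper_width: 17.4
grasp_force: 41.2
```

apply_moves --rows '[[[0,0,0],[0,0,0]],[[0,0,0],[0,0,0]],[[0,0,0],[0,0,0]],[[0,0,0],[0,0,0]],[[0,0,0],[0,0,0]]]' --claw 50

```text
time: 12.75
tcp_pos: [508.5, -308.6, 119.3]
tool_rot: [[0.375, 0.927, -0.0], [0.927, -0.375, 0.0], [0.0, -0.0, -1.0]]
force: [0.7, -0.5, -0.8]
gripper_width: 49.9
grasp_force: 0.0
```

apply_moves --rows '[[[0,0,-10],[0,0,0]],[[0,0,-20],[0,0,0]],[[0,0,-35],[0,0,0]],[[0,0,-45],[0,0,0]],[[0,0,-40],[0,0,0]],[[0,0,-20],[0,0,0]],[[0,0,0],[0,0,0]],[[0,0,0],[0,0,0]]]'

```text
time: 13.55
tcp_pos: [508.8, -308.8, 290.1]
tool_rot: [[0.375, 0.927, 0.001], [0.927, -0.375, -0.001], [-0.0, 0.001, -1.0]]
force: [0.0, -0.4, -0.6]
gripper_width: 49.7
grasp_force: 0.0
```

```bash
python3 - <<'E'
from h import *
W=get_image("wrist");S=get_image("scene");D=get_image("side");o=get_obs();print(o["time"],o["tcp_pos"],np.round(o["tool_rot"],3).tolist())
r=lambda i:cv2.resize(i,None,fx=3.5,fy=3.5,interpolation=cv2.INTER_CUBIC)
p=proj(W,[508,-309,130]).astype(int)
cv2.imwrite("pics/c5.png",np.hstack([r(S["img"][215:315,85:160]),r(D["img"][195:295,310:385]),r(W["img"][max(p[1]-50,0):,p[0]-37:p[0]+38][:100])])[:,:,::-1])
E
```

```text
13.7 [ 507.90454057 -308.07349304  287.35583309] [[0.375, 0.927, -0.003], [0.927, -0.375, 0.002], [0.001, -0.004, -1.0]]
```

View pics/c5.png

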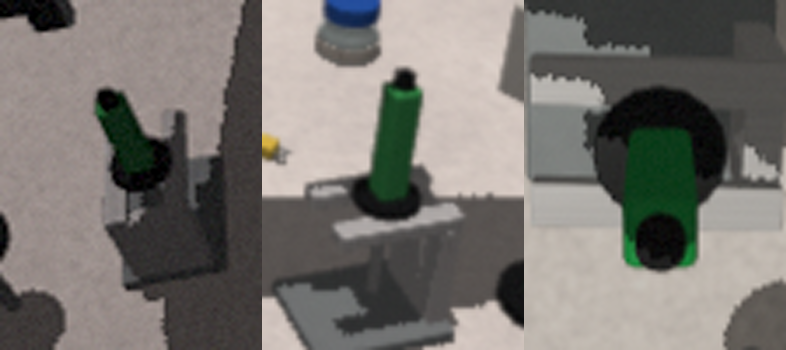

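The probe hangs upright in the fork, with the collar on the prongs. Now the cover.

apply_moves --rows '[[[30,-11,0],[0,0,0]],[[43,-16,0],[0,0,0]],[[43,-16,0],[0,0,0]],[[43,-16,0],[0,0,0]],[[43,-16,0],[0,0,0]],[[43,-15,0],[0,0,0]],[[43,-15,0],[0,0,0]],[[43,-15,0],[0,0,0]]]'

```text
time: 14.5
tcp_pos: [520.2, 45.1, 287.7]
tool_rot: [[0.375, 0.927, -0.003], [0.927, -0.375, 0.0], [-0.001, -0.003, -1.0]]
force: [0.8, -0.3, -0.3]
gripper_width: 50.0
grasp_force: 0.0
```

apply_moves --rows '[[[43,-16,0],[0,0,0]],[[43,-16,10],[0,0,0]],[[43,-16,20],[0,0,0]],[[43,-15,20],[0,0,0]],[[30,-10,20],[0,0,-0.128]],[[0,0,20],[0,0,-0.128]],[[0,0,10],[0,0,-0.128]],[[0,0,0],[0,0,0]]]'

```text
time: 15.3
tcp_pos: [526.7, 257.5, 185.0]
tool_rot: [[-0.001, 1.0, -0.008], [1.0, 0.001, -0.003], [-0.003, -0.008, -1.0]]
force: [0.2, -0.2, -0.1]
gripper_width: 50.0
grasp_force: 0.0
```

apply_moves --rows '[[[0,0,0],[0,0,0]],[[0,0,0],[0,0,0]]]'

```text
time: 15.5
tcp_pos: [529.5, 257.7, 190.1]
tool_rot: [[0.002, 1.0, 0.001], [1.0, -0.002, 0.0], [0.0, 0.001, -1.0]]
force: [-0.0, -0.8, 0.2]
gripper_width: 49.9
grasp_force: 0.0
```

```bash
python3 - <<'E'
from h import *
import pickle
W=get_image("wrist");o=get_obs();print(o["time"],o["tcp_pos"],np.round(o["tool_rot"],3).tolist())
print([(r["centre"],r["conf"]) for r in search_frame("cover","wrist")])
pickle.dump((W,o),open("c6.pkl","wb"));save(W,"w6.png");print(proj(W,[528.5,259,50])*1.5)
E
```

```text
15.55 [529.73128762 257.68845232 190.52117777] [[0.002, 1.0, 0.001], [1.0, -0.002, 0.001], [0.001, 0.001, -1.0]]
[([41.4, 63.0], 0.98), ([255.8, 160.9], 0.7)]
[384.79740536 265.39156212]
```

View pics/w6.png

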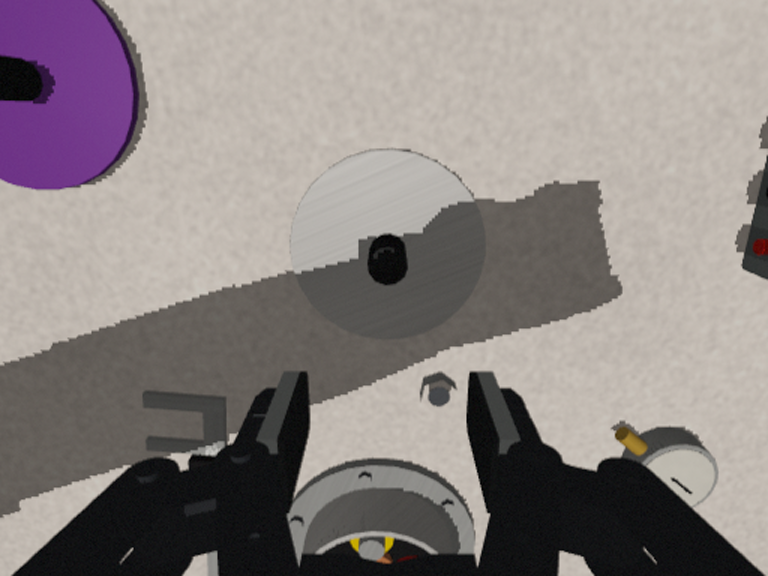

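The cover's disc is centred at (388,244.5), with the knob's top circle around (388,265); the purple one is top left.

```bash
python3 - <<'E'
from h import *
import pickle
W,o=pickle.load(open("c6.pkl","rb"));P=lambda x,y:((x+.5)/1.5-.5,(y+.5)/1.5-.5)
print("knobtop",at(W,P(387.5,265),50))
pts=[at(W,P(*p),14) for p in ((290,244),(486,244),(388,149),(388,340))]
for p in pts: print(p.round(1))
print("disc",(pts[0]+pts[1])[0]/2,(pts[2]+pts[3])[1]/2,get_obs()["tcp_pos"])
E
```

```text
knobtop [529.93313048 259.38589693  50.        ]
[466.7 263.1  14. ]
[593.8 262.7  14. ]
[530.4 322.4  14. ]
[530.  194.6  14. ]
disc 530.2265943592047 258.49032983451235 [529.8400875  257.68740639 190.68308201]
```

apply_moves --rows '[[[1,0,25],[0,0,0]],[[0,0,40],[0,0,0]],[[0,0,40],[0,0,0]],[[0,0,30],[0,0,0]],[[0,0,20],[0,0,0]],[[0,0,10],[0,0,0]],[[0,0,5],[0,0,0]],[[0,0,0],[0,0,0]]]'

```text
time: 16.4
tcp_pos: [529.8, 258.9, 20.2]
tool_rot: [[0.0, 1.0, 0.001], [1.0, -0.0, 0.0], [0.0, 0.001, -1.0]]
force: [-0.2, -1.0, 0.6]
gripper_width: 50.1
grasp_force: 0.0
```

apply_moves --rows '[[[0,0,0],[0,0,0]],[[0,0,0],[0,0,0]],[[0,0,0],[0,0,0]],[[0,0,0],[0,0,0]],[[0,0,0],[0,0,0]]]' --claw 10 --force 60

```text
time: 16.9
tcp_pos: [530.8, 259.4, 21.7]
tool_rot: [[0.0, 1.0, 0.003], [1.0, -0.0, 0.001], [0.001, 0.003, -1.0]]
force: [0.3, 0.0, 5.6]
gripper_width: 22.5
grasp_force: 59.5
```

apply_moves --rows '[[[0,0,-5],[0,0,0]],[[0,0,-15],[0,0,0]],[[0,0,-30],[0,0,0]],[[0,0,-30],[0,0,0]],[[-15,-1,-10],[0,0,0]],[[-30,-1,0],[0,0,0]],[[-40,-1,0],[0,0,0]],[[-40,-1,0],[0,0,0]]]'

```text
time: 17.7
tcp_pos: [524.2, 131.9, 108.9]
tool_rot: [[-0.001, 1.0, -0.001], [1.0, 0.001, -0.001], [-0.001, -0.001, -1.0]]
force: [0.6, 0.1, -2.3]
gripper_width: 22.2
grasp_force: 59.2
```

apply_moves --rows '[[[-40,-1,0],[0,0,0]],[[-40,-1,0],[0,0,0]],[[-30,-1,0],[0,0,0]],[[-15.5,-1,0],[0,0,0]],[[0,0,0],[0,0,0]],[[0,0,0],[0,0,0]],[[0,0,0],[0,0,0]]]'

```text
time: 18.4
tcp_pos: [521.0, 9.4, 109.4]
tool_rot: [[-0.001, 1.0, -0.001], [1.0, 0.001, 0.001], [0.001, -0.001, -1.0]]
force: [-0.7, 0.0, -1.8]
gripper_width: 22.4
grasp_force: 59.2
```

```bash
python3 - <<'E'
from h import *
import pickle
W=get_image("wrist");S=get_image("scene");D=get_image("side");o=get_obs();print(o["time"],o["tcp_pos"],np.round(o["tool_rot"],3).tolist(),o["force"],o["gripper_width"])
pickle.dump((W,S,D,o),open("c7.pkl","wb"))
r=lambda i,f:cv2.resize(i,None,fx=f,fy=f,interpolation=cv2.INTER_CUBIC)
w=r(W["img"][92:292,:][:, 106:406],1.25)
a=np.hstack([r(S["img"][140:265,170:310],2.84),r(D["img"][140:265,180:320],2.84)])
b=r(W["img"][150:300,96:416],1.5);b=cv2.copyMakeBorder(b,0,0,0,a.shape[1]-b.shape[1],cv2.BORDER_CONSTANT)
im=np.vstack([a,b]);print(im.shape);cv2.imwrite("pics/c7.png",im[:,:,::-1])
E
```

```text
18.55 [521.26893033   9.46767141 109.53453425] [[-0.002, 1.0, -0.0], [1.0, 0.002, 0.0], [0.0, -0.0, -1.0]] [ 0.70642316  0.1324088  -2.97979363] 22.321688957809272
(580, 796, 3)
```

View pics/c7.png

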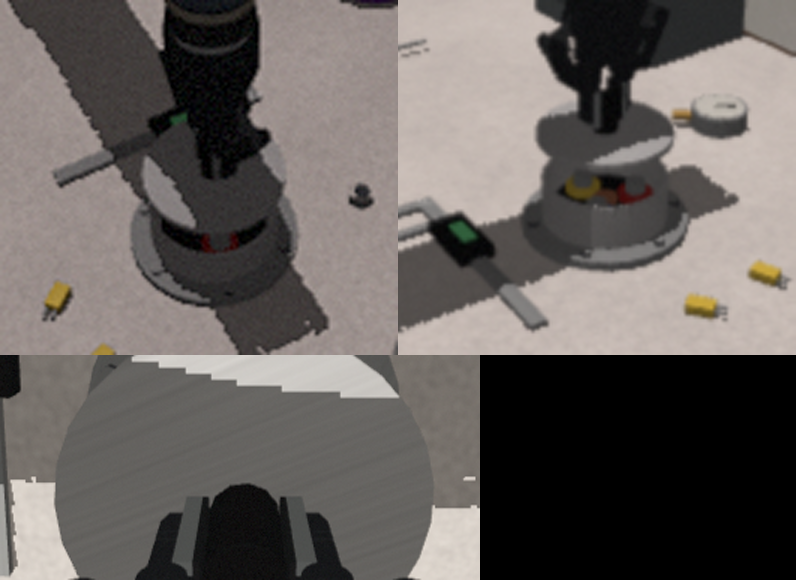

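The cover is level and centred over the cell in both views (side: disc and wall both centred near column 604).

apply_moves --rows '[[[-1,0,8],[0,0,0]],[[0,0,10],[0,0,0]],[[0,0,8],[0,0,0]],[[0,0,4],[0,0,0]],[[0,0,2],[0,0,0]],[[0,0,2],[0,0,0]],[[0,0,2],[0,0,0]],[[0,0,0],[0,0,0]]]'

```text
time: 19.35
tcp_pos: [521.3, 7.3, 73.6]
tool_rot: [[0.0, 1.0, 0.0], [1.0, -0.0, 0.0], [0.0, 0.0, -1.0]]
force: [-0.1, -0.4, -2.4]
gripper_width: 22.2
grasp_force: 59.1
```

apply_moves --rows '[[[0,0,1],[0,0,0]],[[0,0,1],[0,0,0]],[[0,0,1],[0,0,0]],[[0,0,0],[0,0,0]],[[0,0,0],[0,0,0]]]'

```text
time: 19.85
tcp_pos: [521.4, 7.3, 70.7]
tool_rot: [[0.0, 1.0, 0.0], [1.0, -0.0, -0.0], [-0.0, 0.0, -1.0]]
force: [-0.9, -0.8, -1.7]
gripper_width: 22.4
grasp_force: 59.3
```

apply_moves --rows '[[[0,0,1],[0,0,0]],[[0,0,0.5],[0,0,0]],[[0,0,0],[0,0,0]],[[0,0,0],[0,0,0]]]'

```text
time: 20.25
tcp_pos: [521.4, 7.3, 70.7]
tool_rot: [[-0.0, 1.0, 0.001], [1.0, 0.0, -0.0], [-0.0, 0.001, -1.0]]
force: [-3.2, -0.3, 4.9]
gripper_width: 22.4
grasp_force: 59.9
```

The height stopped at 70.7 while the force rose by 7 N, so the cover is seated. Letting go.

apply_moves --rows '[[[0,0,0],[0,0,0]],[[0,0,0],[0,0,0]],[[0,0,0],[0,0,0]],[[0,0,0],[0,0,0]],[[0,0,0],[0,0,0]]]' --claw 55

```text
time: 20.75
tcp_pos: [521.3, 7.4, 69.0]
tool_rot: [[0.0, 1.0, -0.0], [1.0, -0.0, 0.0], [0.0, -0.0, -1.0]]
force: [0.5, -0.4, 0.1]
gripper_width: 54.8
grasp_force: 0.0
```

apply_moves --rows '[[[0,0,-8],[0,0,0]],[[0,0,-20],[0,0,0]],[[0,0,-35],[0,0,0]],[[0,0,-40],[0,0,0]],[[0,0,-40],[0,0,0]],[[0,0,-20],[0,0,0]],[[0,0,0],[0,0,0]],[[0,0,0],[0,0,0]]]'

```text
time: 21.55
tcp_pos: [521.6, 7.3, 232.5]
tool_rot: [[-0.0, 1.0, 0.001], [1.0, 0.0, -0.0], [-0.0, 0.001, -1.0]]
force: [-0.1, 0.1, -1.0]
gripper_width: 54.9
grasp_force: 0.0
```

```bash
python3 - <<'E'
from h import *
W=get_image("wrist");S=get_image("scene");D=get_image("side");o=get_obs();print(o["time"],o["tcp_pos"],o["force"])
r=lambda i,f:cv2.resize(i,None,fx=f,fy=f,interpolation=cv2.INTER_CUBIC)
a=np.hstack([r(S["img"][170:300,90:310],1.8),r(D["img"][150:280,180:400],1.8)])
b=r(W["img"][80:290,96:416],1.5)
a=np.vstack([a,cv2.copyMakeBorder(b,0,0,0,a.shape[1]-b.shape[1],cv2.BORDER_CONSTANT)]);print(a.shape)
cv2.imwrite("pics/c8.png",a[:,:,::-1])
E
```

```text
21.7 [520.28028844   7.47437238 230.03831532] [-0.22340722  0.71981826 -0.51117347]
(549, 792, 3)
```

View pics/c8.png

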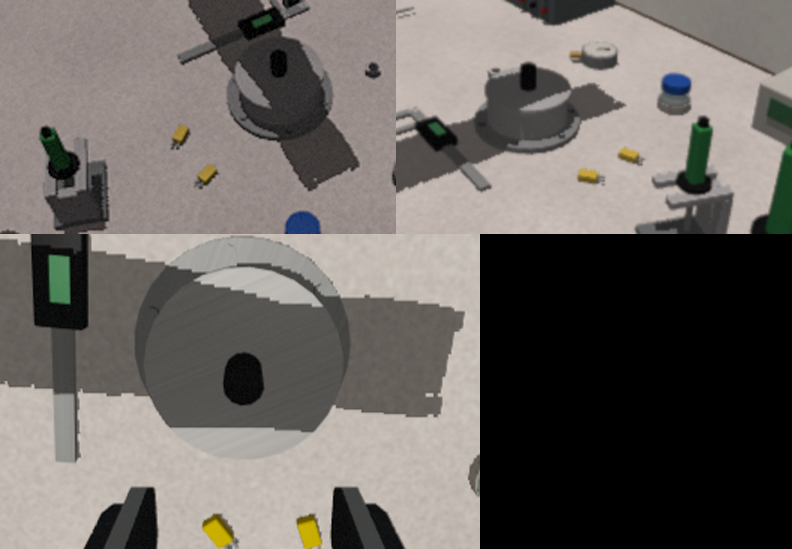

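The cover sits level and centred on the cell, the probe hangs upright in the fork, and the bystanders look untouched. Handing in.

```bash
python3 -c "
from station import job; print(job.close_job())"
```

```text
the job is handed in; nothing more can be done
None
```

The job is handed in, but it returned no verdict: the probe touched the red, yellow and blue contacts in order and hangs upright in its fork again, and the final pictures show the cover level and home on the cell's rim.

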